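Post a used coffee capsule through the caddy's sprung flap

ROBOT

A 6-joint arm with a two-finger parallel gripper is mounted at the origin on a cart in front of the work surface, level with it; the furniture and walls round the work are solid. World frame = base frame: x ahead of the robot, y to its left, z up, the work surface at z = 0. Lengths are in mm, angles in rad, forces in N, time in s.
With the tool pointing down it reaches from about 275 to 750 mm from the base axis. Payload 10.2 kg.
Tool frame: the origin (TCP) lies where the fingers leave the gripper's body, on its centre line; the fingertips stand 73 mm ahead of it and the grasp point (between the pads) lies 54 mm ahead of it (ctrl.tip_extent is the z of the fingertips in the tool frame, in mm); z points along the fingers, y is the line along which they close (so a half turn about z gives the same grasp; the last joint's range is limited). The gripper opens to 85 mm and grips with 20 to 120 N. Pads are 22 mm wide; open, the fingers measure 114 mm over their backs; the gripper's body (76 mm by 85 mm) begins 54 mm behind the grasp point. The pads swing forward as they close: fully open they stand 13 mm farther back than shut.
Start: joints at [1.014, 0.313, 1.498, -0, 1.331, -0.223], TCP at [172.022, 496.024, 303.894] pointing down, gripper open.
Joint ranges: [-2.94, 2.94], [-0.97, 2.17], [0.19, 2.56], [-1.23, 4.37], [0.02, 3.11], [-2.88, 2.88]. Speed limits (rad/s): [2.39, 2.39, 3.01, 3.14, 3.14, 3.14].

INTERFACE

Orientations are given as a unit quaternion [w, x, y, z].
In Python, from rig import readout, cams, order, ctrl gives the robot as it stands.
- The arm moves only by the tool advance, called after "Call:" as name(argument=value, ...) on one line, values as JSON. Schema: {"type":"object","properties":{"motion":{"type":"array","items":{"type":"object","properties":{"xyz":{"type":"array","items":{"type":"number"},"minItems":3,"maxItems":3},"rotvec":{"type":"array","items":{"type":"number"},"minItems":3,"maxItems":3}},"additionalProperties":false},"minItems":1,"maxItems":8},"jaw":{"type":"number"},"grip_force":{"type":"number"},"only":{"type":"string"},"quiet":{"type":"boolean"},"lines":{"type":"string"}},"required":["motion"],"additionalProperties":false}. motion is a list of rows, 1 to 8 of them, each an object with the fields xyz (a list: dx, dy, dz in fractions of the full range, 1 being 400 mm), rotvec (a list: a rotation vector rx, ry, rz in shares of 90 degrees (1.0 is 90 degrees)); a field left out counts as zero; each row is the pose to reach, as a shift and turn from the pose commanded when the call began, along the tool's axes at that moment; what a row does not reach only later rows make up. A row lasts 1/10 s, in which the tool goes at most 50 mm and 0.15 rad, less where a joint would pass 70% of its speed; a pose out of reach is approached as far as the arm can. jaw is the opening from 0.0 (shut) to 1.0 (fully open), set as the call begins (left out keeps the last). The fingers move at their own pace and stop on an object; grip_force is the grip in N (left out, the last holds). Time passes only in rows, so rows that do not move let the fingers close. The tool returns the time, the measured TCP pose, the force, the opening and the grip force at its end. only (a regular expression) keeps the lines of the reply that match it, lines (a string "A,B") keeps lines A to B, and quiet returns only ok. No shift or turn number may pass 1 either way. Input that does not fit is refused with a message, and nothing moves.
- readout.sense(): the state, without advancing time (a new reading comes with each control period).
- cams.capture(name): name is "scene" or "top"; returns (picture, depth): 420x560x3 uint8, red, green, blue; 420x560 float32, mm along the optical axis (not along the pixel's ray), 0 where there is no reading.
- cams.calibration(name): a dict with "fx", "fy", "cx", "cy" (pixels), "distortion" ([k1, k2, p1, p2, k3] as OpenCV has them; the pictures are not rectified), "position" and "attitude" of the camera in the world. Camera axes: x right, y down, z forward; pixel columns grow to the right and rows downward; lengths in mm; the calibration is good to about 2 mm. A picture is of the moment at which its call begins. calibration takes no time and is no camera call.
- order.finish_job(): hands the job in; it is judged then, once.
Trained networks look in the newest picture that a camera, given by its name, has taken for a name from the list of things; names that differ only in an ending like _2 or _b are one class to them, and where a whole thing is asked for, a point or a joint stands for the part that bears it (a point fixed in the world has none). Each returns a list of dicts, best first, with "p" (0 to 1); they miss things now and then, are a little off and sometimes report something else, mostly with a low value. They report only what shows in the picture. A call takes as long as a camera call. They do not tell look-alikes from the thing itself.
- cams.trace(target, camera): "pixels" (420x560 bool, what is visible of it) and "bbox" ([left, top, right, bottom] in pixels, round what is visible of it).
- cams.spot_point(target, camera): "uv" ([column, row] in pixels: a listed point, or the origin of a listed thing).
The state is a dict: "time_s": time; "joints": joint angles; "dq": joint speeds; "tau": joint torques, N m; "eef_pos": TCP position; "ee_rot": TCP orientation; "force": force on the tool from outside, world axes, zero at the start; "wrist_torque": the same for the moment, N m; "grip_width": opening from 0.0 (shut) to 1.0 (fully open); "grip_force": force on a finger pad.
Only numpy, scipy, OpenCV 4.12 (cv2) and the standard library are available. Lean on these libraries where they do the work, as an engineer would, in place of code of your own. Each camera call takes 0.05 s, during which the arm holds its last target. There are 200 camera calls.

TASK

Put the used copper-coloured coffee capsule away in the recycling caddy without picking it up: with one finger push the caddy's sprung steel flap well open, keep it open, and with the other finger push the capsule off the feed shelf through the open flap so that it drops inside. Then draw the fingers out so that the flap springs fully shut, and leave the mug, the teaspoon and the jam jar where they are.

Things in the scene. Friction and masses are not known exactly. Their poses are not given: they have to be found in the camera images.
- capsule: used coffee capsule, copper-coloured, loose, 10 to 20 g: round flange 37 mm across, 2 mm thick; above it a cone from 30 mm to 24 mm across, domed top at height 28 mm. Stands on its flange on the caddy's feed shelf, centre 30 to 48 mm in front of the sill. Origin: centre of its underside. (Older capsules of other colours behind the caddy's clear front pane are fixed.)
- caddy: cream plastic caddy, fixed on the worktop, 200 mm long (x -96 to 104), 124 wide (y), 146 high. Origin on its underside; x points from the feed shelf to flap and back, the way the capsule is pushed; z up. Flat shelf x -96 to -20 mm, top z 85 mm, 3.5 mm lip in front, side walls 9 mm high, 116 mm apart inside. Hood, 145 mm high, from x 76 mm back. Hollow below, inner floor z 6 mm.
- sill (a point): middle of the sill: the rear edge of the feed shelf, at shelf height, where the mouth begins and the capsule drops off; 20 mm in front of the caddy's origin, 85 mm above its underside. Axes as the caddy's.
- flap (a joint): steel flap with dark ribbed pad, 113 x 112 x 3 mm, hinged along its upper far edge, 100 mm behind and 54 mm above the sill. 0 = shut, sloping 28 degrees up from sill to hinge; grows (rad) as it is pushed inward and down, stop at 1.0. A spring shuts it: 1 N at its edge starts it, 8 N at 40 mm from the hinge gives 0.65. A tip 15 mm above the shelf opens it 0.2 at 60 mm, 0.65 at 85 mm past the sill.
- flap_edge (a point): middle of the flap's lower (free) edge; touches the sill when the flap is shut, moves with the flap
- mug: white mug with dark dots, 82 mm across, 91 mm high, standing on the worktop to the right of the caddy; bystander. Origin: centre of its underside
- teaspoon: steel teaspoon, 134 mm long, lying on the worktop; bystander. Origin: centre of its underside
- jam: jam jar with dark lid, 65 mm across, 115 mm high; bystander. Origin: centre of its underside
Mind the look-alikes: they are no part of the job. There is more than one size of the capsule; the job needs the smaller.

How it is judged (in metres and radians):
On the way, in this order (a step that is already met when the one before it is completed fails the run):
1. the flap is pushed open (at least 0.2 rad) while the capsule still stands on the shelf, its centre at least 10 mm short of the sill (value of joint flap above 0.2 rad and x of capsule in the frame of sill below -0.01 m and z of capsule in the frame of sill above -0.008 m), for 0.1 s.
2. the capsule has dropped inside below the sill while the flap is still held open (value of joint flap above 0.2 rad and z of capsule in the frame of sill below -0.025 m and x of capsule in the frame of sill above -0.075 m), for 0.05 s.
At the end, for the whole second after the job is handed in: The capsule lies at rest inside the caddy (its origin at least 30 mm below the sill and within the walls) and the flap is shut (under 0.04 rad) (z of capsule in the frame of sill below -0.03 m and x of capsule in the frame of sill between -0.075 and 0.115 m and y of capsule in the frame of sill between -0.06 and 0.06 m and linear speed of capsule below 0.03 m/s and value of joint flap below 0.04 rad); the robot touches nothing.
It fails at once if the capsule is lifted (its underside more than 15 mm above the feed shelf) (z of capsule in the frame of sill above 0.015 m).
It fails at once if the capsule is shoved through the flap that nobody holds open (its centre reaches the sill, at shelf height, with the flap open less than 0.2 rad) (x of capsule in the frame of sill above -0.004 m and z of capsule in the frame of sill above -0.012 m and value of joint flap below 0.2 rad).
It fails at once if the mug is moved more than 15 mm (distance of mug from where it was at the start of the episode above 0.015 m).
It fails at once if the teaspoon is moved more than 15 mm (distance of teaspoon from where it was at the start of the episode above 0.015 m).
It fails at once if the jam jar is moved more than 15 mm (distance of jam from where it was at the start of the episode above 0.015 m).
It also fails if it takes over 38 s, if anything falls off the work surface, if the arm or the gripper's body presses on something with over 40 N, if the wrist force passes 120 N, or if a joint passes its speed limit or range.

## Working session

There is one attempt and no reset: what is moved stays moved. The work goes in short steps, Python scripts to look and compute and a tool call to move; the robot and the scene stay as the last step left them, time stands still between calls to the robot, and variables do not carry over. Pictures are saved under pics/ and viewed, at most 10 in all, crops included, and the job is handed in when it is done.

```bash
mkdir -p pics; ls; python3 - <<'E'
from rig import readout,cams,order,ctrl
import cv2,numpy as np
print(ctrl.tip_extent, readout.sense())
for c in("scene","top"):
    im,d=cams.capture(c); cv2.imwrite(f"pics/{c}0.png",im[...,::-1]); np.save(f"{c}_d.npy",d)
    print(cams.calibration(c))
    for t in("capsule","caddy","flap"):
        for r in cams.trace(t,c)[:5]: print(c,t,round(r["p"],2),r["bbox"])
    for t in("capsule","sill","flap_edge","caddy","mug","jam","teaspoon"):
        for r in cams.spot_point(t,c)[:4]: print(c,t,round(r["p"],2),r["uv"])
E
```

```text
pics
72.6 {'time_s': 0.0, 'joints': array([ 1.01358078e+00,  3.13505773e-01,  1.49844157e+00,  3.23528112e-05,
        1.33100284e+00, -2.23386605e-01]), 'dq': array([ 0.00190651,  0.00059977, -0.00054222, -0.00085762,  0.00113262,
        0.00061993]), 'tau': array([ 2.34282550e-05, -4.12279451e+01, -2.59739256e+01, -2.67763362e-04,
        4.22419980e-03,  1.49459896e-05]), 'eef_pos': array([171.9353682 , 495.87784304, 303.30478277]), 'ee_rot': array([-2.72776961e-04,  1.66144258e-01,  9.86101224e-01, -6.21740629e-04]), 'force': array([-0.29808204, -0.43043229,  0.03857316]), 'wrist_torque': array([ 0.00635256, -0.01979119, -0.00360798]), 'grip_force': 0.0, 'grip_width': 1.0005428205706421}
{'fx': 444.5295738588578, 'fy': 444.5295738588578, 'cx': 280.3613553964298, 'cy': 202.95431119922014, 'distortion': array([-0.04125761,  0.        ,  0.        ,  0.        ,  0.        ]), 'position': array([  24.91980965, -831.00139169,  717.71212103]), 'attitude': array([-0.46955479,  0.82650284, -0.27588776,  0.14246862])}
scene capsule 0.75 [212.5, 219.6, 228.6, 238.2]
scene caddy 0.75 [179
[... 376 characters left out ...]
tortion': array([0.00908644, 0.        , 0.        , 0.        , 0.        ]), 'position': array([538.70098746,  -8.098067  , 974.44110685]), 'attitude': array([ 0.01871117, -0.70095642,  0.71290757, -0.0085315 ])}
top capsule 0.89 [227.0, 230.4, 249.4, 255.7]
top capsule 0.62 [162.7, 223.2, 174.9, 239.6]
top caddy 0.67 [128.0, 158.9, 213.7, 255.8]
top flap 0.88 [134.2, 168.3, 194.7, 225.3]
top capsule 0.83 [233.4, 240.0]
top capsule 0.52 [170.1, 230.2]
top sill 0.73 [173.4, 215.6]
top sill 0.54 [351.8, 226.3]
top flap_edge 0.74 [169.4, 219.4]
top caddy 0.87 [179.9, 211.7]
top mug 0.6 [298.8, 237.5]
top jam 0.97 [402.6, 232.7]
top teaspoon 0.61 [171.3, 218.4]
top teaspoon 0.57 [352.7, 225.2]
```

```bash
python3 - <<'E'
import cv2
a=cv2.imread("pics/top0.png"); cv2.imwrite("pics/topc.png",cv2.resize(a[140:280,100:300],(800,560),interpolation=cv2.INTER_CUBIC))
E
```

```text
(no output)
```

View pics/top0.png

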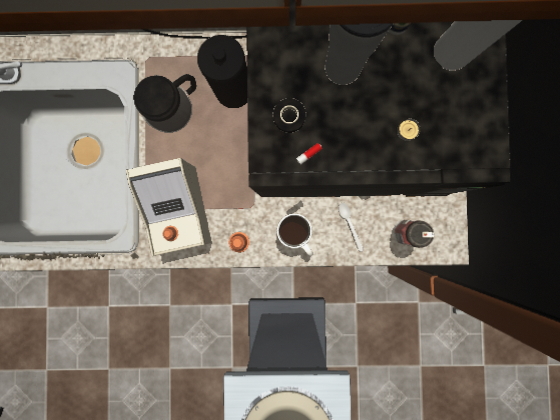

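View pics/topc.png

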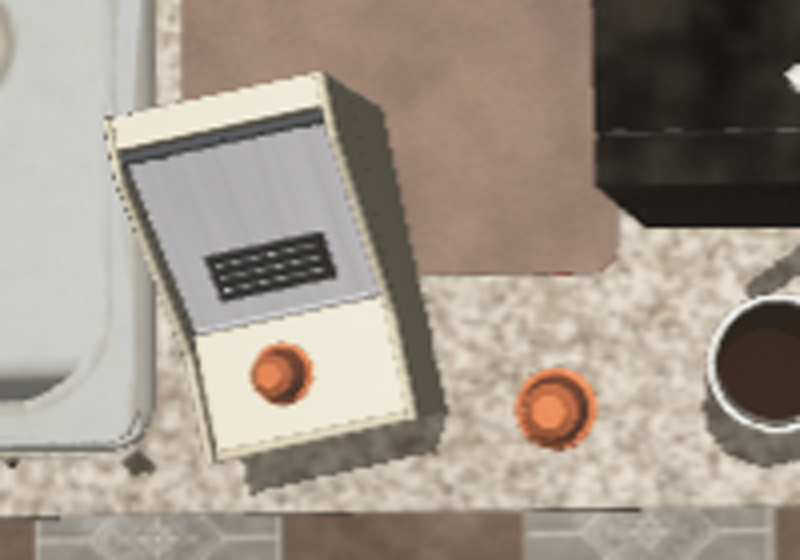

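View pics/scene0.png

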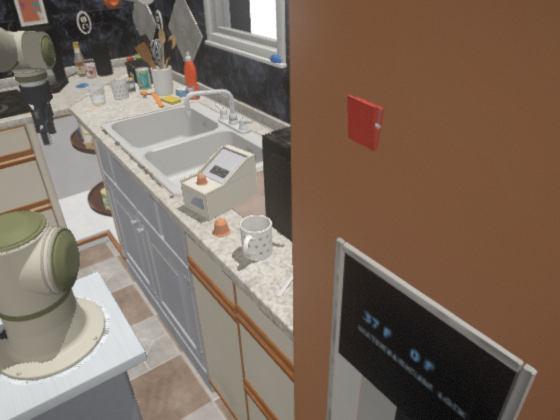

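The copper capsule on the shelf, at (170,233) in the top view, is clearly smaller than the one on the worktop at (238,242). The shelf one also matches "on its flange on the feed shelf", so it's the target, and the crop confirms this. The flap with its pad is around (166,200), and the sill line runs (149,224)–(195,214).

```bash
cat > h.py <<'E'
import numpy as np,cv2
from rig import cams,readout
from scipy.spatial.transform import Rotation as R
def cal(n):
    c=cams.calibration(n); K=np.array([[c["fx"],0,c["cx"]],[0,c["fy"],c["cy"]],[0,0,1]])
    return K,c["distortion"],np.array(c["position"]),R.from_quat(np.roll(c["attitude"],-1)).as_matrix()
def rays(n,uv):
    K,D,p,M=cal(n); q=cv2.undistortPoints(np.float64(uv).reshape(-1,1,2),K,D)[:,0]
    return p,np.c_[q,np.ones(len(q))]@M.T
def atz(n,uv,z):
    p,r=rays(n,uv); return p+r*((z-p[2])/r[:,2])[:,None]
def cloud(n,d):
    v,u=np.nonzero(d>0); p,r=rays(n,np.c_[u,v]); return p+r*d[v,u][:,None],np.c_[u,v]
def proj(n,P):
    K,D,p,M=cal(n); return cv2.projectPoints((np.atleast_2d(P)-p)@M,np.zeros(3),np.zeros(3),K,D)[0][:,0]
E
python3 - <<'E'
from h import *
from scipy.optimize import least_squares
uv=np.array([[153.25,255],[203.25,244.5],[126.75,170],[181.25,158],[150,223.3],[195,213.5]])
M=np.array([[-96,62,90],[-96,-62,90],[104,62,145],[104,-62,145],[-20,57,85],[-20,-57,85.]])
def W(q):
    c,s=np.cos(q[2]),np.sin(q[2]); return M@np.array([[c,-s,0],[s,c,0],[0,0,1]]).T+[q[0],q[1],0]
f=lambda q:(proj("top",W(q))-uv).ravel()
s=least_squares(f,[520,250,.2],loss="soft_l1",x_scale=[1,1,.01]); q=s.x; print(q,f(q).round(1))
d=np.load("top_d.npy"); P,U=cloud("top",d)
c,sn=np.cos(q[2]),np.sin(q[2]); L=(P-[q[0],q[1],0])@np.array([[c,-sn,0],[sn,c,0],[0,0,1]]); L[:,0]+=20
sh=(abs(L[:,1])<50)&(L[:,0]>-70)&(L[:,0]<-5)
print("shelf z",np.median(L[sh,2]))
cp=sh&(L[:,2]>95); t=sh&(L[:,2]>108)
print("capsule sillframe",L[cp].mean(0),cp.sum(),"top",L[t].mean(0),t.sum(), L[cp].min(0),L[cp].max(0))
im=cv2.imread("pics/top0.png"); hsv=cv2.cvtColor(im,cv2.COLOR_BGR2HSV)
m=(hsv[...,1]>150)&(hsv[...,0]<15); m[:215]=0;m[260:]=0;m[:,:150]=0;m[:,190:]=0
v,u=np.nonzero(m); print("flange px",u.min(),u.max(),v.min(),v.max(),m.sum())
p=atz("top",[[(u.min()+u.max())/2,(v.min()+v.max())/2]],90)[0]-[q[0],q[1],0]; print("flange centre approx",p@np.array([[c,-sn,0],[sn,c,0],[0,0,1]])+[20,0,0])
for z in(90,145):print(z,[ (np.quantile(L[(abs(L[:,2]-z)<5)&(abs(L[:,1])<70)&(abs(L[:,0])<140),k],[.01,.99])).round() for k in(0,1)])
E
```

```text
[5.66886734e+02 2.62235936e+02 1.91079605e-01] [-0.7  1.   1.4  0.5 -0.5 -1.   0.1 -0.6 -0.9  0.2  1.7 -0. ]
shelf z 84.04447605760703
capsule sillframe [-31.98461175  10.66998063 107.52665741] 112 top [-31.4849704   12.75794839 110.75856324] 62 [-44.0840054    0.16241     95.24981783] [-19.35648823  24.87318998 114.6996891 ]
flange px 164 177 227 239 93
flange centre approx [-32.34782129  10.62746434  90.        ]
90 [array([-74., 109.]), array([-60.,  63.])]
145 [array([ 86., 125.]), array([-59.,  65.])]
```

```bash
cat > tgt.py <<'E'
from h import *
import sys
Q=[566.9,262.2,.191]
def info():
    s=readout.sense(); T=R.from_quat(np.roll(s["ee_rot"],-1)); return s,T
def to(x,y,z): # sill-frame xy, world z of TCP -> tool shift and turn
    s,T=info(); c,n=np.cos(Q[2]),np.sin(Q[2]); a=x-20
    w=np.array([Q[0]+c*a-n*y,Q[1]+n*a+c*y,z])
    G=R.from_matrix(np.array([[n,c,0],[-c,n,0],[0,0,-1.]]).T.dot(np.eye(3)) if 0 else np.array([[-n,c,0],[c,n,0],[0,0,-1.]]).T.T)
    return w,T.inv().apply(w-s["eef_pos"]).round(1),(T.inv()*G).as_rotvec().round(3)
E
python3 -c "
from tgt import *
print(to(-11.5,11,200)); print(info()[1].as_matrix().round(3), readout.sense()['time_s'])"
```

```text
(array([533.88458226, 267.01997839, 200.        ]), array([-416.9,  -97.8,  103.9]), array([0.   , 0.   , 1.046]))
[[-0.945  0.328  0.   ]
 [ 0.328  0.945  0.   ]
 [-0.     0.    -1.   ]] 1.1
```

Careful with the scale: shifts go in shares of 400 mm and turns go in shares of 90 degrees. That gives: -386 mm / 400 = -0.965, -338 mm / 400 = -0.845, 1.046 rad / 1.5708 = 0.6659.

Call:
advance(motion=[{"xyz": [-0.125,-0.03,0],"rotvec": [0,0,0.0891]},{"xyz": [-0.245,-0.0575,0],"rotvec": [0,0,0.1783]},{"xyz": [-0.365,-0.085,0],"rotvec": [0,0,0.2674]},{"xyz": [-0.485,-0.115,0],"rotvec": [0,0,0.3565]},{"xyz": [-0.605,-0.1425,0],"rotvec": [0,0,0.4456]},{"xyz": [-0.725,-0.17,0],"rotvec": [0,0,0.5348]},{"xyz": [-0.845,-0.1975,0],"rotvec": [0,0,0.6239]},{"xyz": [-0.965,-0.2275,0],"rotvec": [0,0,0.6659]}], jaw=1.0)

```text
time_s: 1.9
eef_pos: [508.4, 282.2, 304.0]
ee_rot: [0.0, 0.638, 0.77, 0.0]
force: [1.1, 0.9, 0.5]
grip_width: 0.991
grip_force: 0.0
```

```bash
python3 -c "
from tgt import *
print(to(-11.5,11,200))"
```

```text
(array([533.88458226, 267.01997839, 200.        ]), array([-19.6,  22.2, 104. ]), array([ 0.   , -0.   , -0.005]))
```

To row units: 104 mm / 400 = 0.26, 70 mm / 400 = 0.175.

Call:
advance(motion=[{"xyz": [-0.04,0.045,0.075]},{"xyz": [-0.049,0.055,0.175]},{"xyz": [-0.049,0.055,0.26]},{"xyz": [-0.049,0.055,0.26]},{"xyz": [-0.049,0.055,0.26]}])

```text
time_s: 2.4
eef_pos: [532.5, 268.7, 200.9]
ee_rot: [0.0, 0.636, 0.771, 0.0]
force: [1.0, 0.0, 1.0]
grip_width: 0.997
grip_force: 0.0
```

```bash
python3 - <<'E'
from tgt import *
print(to(-11.5,11,200))
im,d=cams.capture("scene"); cv2.imwrite("pics/s1.png",cv2.resize(im[60:240,130:330,::-1],(660,594),interpolation=cv2.INTER_CUBIC))
for n in("scene","top"):
    im2,d=cams.capture(n); P,U=cloud(n,d); s=readout.sense(); T=info()[1]
    L=T.inv().apply(P-s["eef_pos"])
    k=(abs(L[:,0])<14)&(abs(L[:,1])<75)&(L[:,2]>5)&(L[:,2]<85)
    for lo,hi in((-75,-35),(35,75)):
        q=L[k&(L[:,1]>lo)&(L[:,1]<hi)]
        print(n,lo,len(q),[(z,len(b),b[:,1].min().round(),b[:,1].max().round()) for z in range(5,85,8) if len(b:=q[(q[:,2]>=z)&(q[:,2]<z+8)])])
E
```

```text
(array([533.88458226, 267.01997839, 200.        ]), array([-1.9,  1.1,  1. ]), array([ 0.001, -0.   ,  0.   ]))
scene -75 139 [(5, 43, np.float64(-75.0), np.float64(-35.0)), (13, 15, np.float64(-73.0), np.float64(-40.0)), (21, 16, np.float64(-58.0), np.float64(-44.0)), (29, 19, np.float64(-59.0), np.float64(-42.0)), (37, 19, np.float64(-60.0), np.float64(-45.0)), (45, 14, np.float64(-58.0), np.float64(-41.0)), (53, 12, np.float64(-55.0), np.float64(-44.0)), (61, 1, np.float64(-50.0), np.float64(-50.0))]
scene 35 132 [(5, 24, np.float64(37.0), np.float64(73.0)), (13, 17, np.float64(40.0), np.float64(71.0)), (21, 18, np.float64(39.0), np.float64(54.0)), (29, 14, np.float64(40.0), np.float64(53.0)), (37, 19, np.float64(39.0), np.float64(58.0)), (45, 18, np.float64(38.0), np.float64(53.0)), (53, 10, np.float64(41.0), np.float64(47.0)), (61, 1, np.float64(43.0), np.float64(43.0)), (77, 11, np.float64(65.0), np.float64(75.0))]
top -75 61 [(5, 26, np.float64(-74.0), np.float64(-42.0)), (13, 8, np.float64(-60.0), np.float64(-40.0)), (21, 4, np.float64(-57.0), np.float64(-45.0)), (29, 5, np.float64(-56.0), np.float64(-43.0)), (37, 8, np.float64(-56.0), np.float64(-43.0)), (45, 8, np.float64(-55.0), np.float64(-44.0)), (53, 2, np.float64(-52.0), np.float64(-49.0))]
top 35 95 [(5, 35, np.float64(46.0), np.float64(72.0)), (13, 14, np.float64(45.0), np.float64(63.0)), (21, 4, np.float64(43.0), np.float64(48.0)), (29, 7, np.float64(42.0), np.float64(55.0)), (37, 6, np.float64(46.0), np.float64(56.0)), (45, 8, np.float64(43.0), np.float64(54.0)), (53, 4, np.float64(43.0), np.float64(49.0)), (77, 17, np.float64(66.0), np.float64(75.0))]
```

View pics/s1.png

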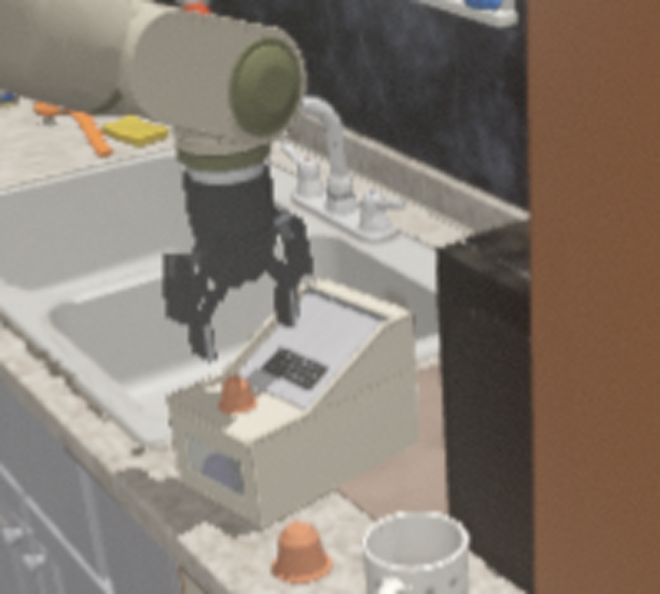

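To row units: 20 mm / 400 = 0.05, 15 mm / 400 = 0.0375.

Call:
advance(motion=[{"xyz": [-0.0025,-0.01,0.0125]},{"xyz": [-0.0025,-0.0113,0.0375]},{"xyz": [-0.0025,-0.0113,0.05]},{"xyz": [-0.0025,-0.0113,0.05]},{"xyz": [-0.0025,-0.0113,0.05]}], jaw=0.82, grip_force=80)

```text
time_s: 3.05
eef_pos: [528.0, 266.7, 179.8]
ee_rot: [-0.0, 0.636, 0.771, -0.0]
force: [-0.0, 0.1, -0.5]
grip_width: 0.82
grip_force: 0.0
```

```bash
cat > fing.py <<'E'
from tgt import *
print(to(-17,11,157), readout.sense()["force"].round(1))
for n in("scene","top"):
    im2,d=cams.capture(n); P,U=cloud(n,d); s=readout.sense(); T=info()[1]
    L=T.inv().apply(P-s["eef_pos"])
    k=(abs(L[:,0])<14)&(abs(L[:,1])<75)&(L[:,2]>0)&(L[:,2]<68)
    for lo,hi in((-75,-25),(25,75)):
        q=L[k&(L[:,1]>lo)&(L[:,1]<hi)]
        print(n,lo,[(z,len(b),int(b[:,1].min()),int(b[:,1].max())) for z in range(0,68,6) if len(b:=q[(q[:,2]>=z)&(q[:,2]<z+6)])])
    if n=="scene": cv2.imwrite(f"pics/s_{s['time_s']:.2f}.png",cv2.resize(im2[100:240,150:300,::-1],(600,560),interpolation=cv2.INTER_CUBIC)); print(s['time_s'])
    else:
        c,sn=np.cos(Q[2]),np.sin(Q[2]); S=(P-[Q[0],Q[1],0])@np.array([[c,-sn,0],[sn,c,0],[0,0,1]])+[20,0,0]
        hsv=cv2.cvtColor(im2,cv2.COLOR_RGB2HSV)[U[:,1],U[:,0]]
        m=(hsv[:,1]>150)&(hsv[:,0]<15)&(abs(S[:,1])<58)&(abs(S[:,0])<76); print("capsule",m.sum(),S[m].mean(0) if m.any() else "",S[m].min(0) if m.any() else "",S[m].max(0) if m.any() else "")
E
python3 fing.py
```

```text
(array([528.48460039, 265.97585397, 157.        ]), array([-0.8,  0.3, 22.8]), array([-0.,  0.,  0.])) [-0.   0.1 -0.5]
scene -75 [(0, 29, -68, -26), (6, 29, -68, -31), (12, 29, -68, -33), (18, 8, -54, -31), (24, 7, -51, -42), (30, 15, -51, -34), (36, 13, -51, -36), (42, 15, -51, -38), (48, 11, -50, -37), (54, 11, -48, -35), (60, 4, -41, -36)]
scene 25 [(0, 13, 26, 66), (6, 23, 25, 65), (12, 21, 29, 67), (18, 15, 36, 65), (24, 9, 33, 40), (30, 13, 33, 46), (36, 16, 32, 45), (42, 10, 31, 45), (48, 11, 33, 48), (54, 15, 34, 74), (60, 18, 33, 74), (66, 11, 63, 73)]
3.1
top -75 [(0, 9, -65, -38), (6, 8, -66, -40), (12, 14, -66, -38), (18, 9, -50, -34), (24, 5, -53, -37), (30, 3, -39, -35), (36, 3, -48, -37), (42, 3, -40, -35), (48, 6, -46, -36), (54, 4, -47, -36), (60, 1, -41, -41)]
top 25 [(0, 7, 39, 65), (6, 15, 39, 65), (12, 18, 39, 65), (18, 8, 35, 54), (24, 3, 35, 49), (30, 2, 38, 40), (36, 4, 35, 40), (42, 5, 35, 48), (48, 5, 34, 46), (54, 5, 34, 46), (60, 15, 35, 74), (66, 13, 63, 74)]
capsule 46 [-32.51348342   5.56841308  97.00078903] [-48.5289497   -4.30397801  81.85841433] [-19.30945082  16.97565245 114.42440732]
```

To row units: 20 mm / 400 = 0.05, 14 mm / 400 = 0.035.

Call:
advance(motion=[{"xyz": [-0.0013,0,0.0175]},{"xyz": [-0.0013,0,0.035]},{"xyz": [-0.0013,0,0.05]},{"xyz": [-0.0013,0,0.05]},{"xyz": [-0.0013,0,0.05]}])

```text
time_s: 3.65
eef_pos: [527.9, 266.2, 159.7]
ee_rot: [-0.0, 0.636, 0.771, -0.0]
force: [-1.5, -0.8, 0.9]
grip_width: 0.816
grip_force: 0.5
```

```bash
python3 fing.py
```

```text
(array([528.48460039, 265.97585397, 157.        ]), array([-0.3,  0.5,  2.7]), array([-0.001,  0.   , -0.   ])) [-1.5 -0.8  0.9]
scene -75 [(0, 25, -68, -26), (6, 21, -70, -34), (12, 29, -66, -35), (18, 11, -65, -34), (24, 9, -53, -38), (30, 10, -51, -35), (36, 15, -51, -36), (42, 10, -50, -36), (48, 15, -48, -25), (54, 15, -47, -25), (60, 6, -43, -27), (66, 1, -26, -26)]
scene 25 [(0, 11, 51, 67), (6, 21, 26, 65), (12, 18, 31, 65), (18, 13, 33, 57), (24, 10, 31, 39), (30, 14, 32, 47), (36, 12, 33, 49), (42, 23, 32, 74), (48, 33, 34, 72), (54, 21, 33, 62), (60, 17, 33, 48), (66, 4, 28, 40)]
3.7
top -75 [(0, 5, -65, -39), (6, 9, -64, -41), (12, 13, -66, -35), (18, 9, -57, -38), (24, 1, -50, -50), (30, 4, -40, -35), (36, 3, -41, -36), (42, 2, -41, -39), (48, 4, -47, -37), (54, 6, -48, -35), (60, 4, -27, -25)]
top 25 [(0, 5, 55, 66), (6, 11, 40, 64), (12, 15, 35, 65), (18, 10, 38, 56), (24, 1, 53, 53), (30, 3, 36, 41), (36, 4, 34, 39), (42, 11, 35, 74), (48, 35, 34, 74), (54, 40, 35, 67), (60, 15, 34, 52), (66, 3, 39, 43)]
capsule 16 [-29.29059751   1.09690717  85.61353969] [-47.68136078  -4.0170655   82.86670326] [-15.33182645  12.93107968  88.8967343 ]
```

To row units: 22 mm / 400 = 0.055, 20 mm / 400 = 0.05.

Call:
advance(motion=[{"xyz": [0,0.0125,0]},{"xyz": [0,0.025,0]},{"xyz": [0,0.035,0]},{"xyz": [0,0.045,0]},{"xyz": [0,0.05,0]},{"xyz": [0,0.055,0]},{"xyz": [0,0.055,0]},{"xyz": [0,0.055,0]}])

```text
time_s: 4.55
eef_pos: [549.7, 270.4, 160.0]
ee_rot: [0.0, 0.636, 0.771, 0.0]
force: [-1.7, 0.2, 0.6]
grip_width: 0.822
grip_force: 0.8
```

```bash
python3 fing.py | grep -v -- -75
```

```text
(array([528.48460039, 265.97585397, 157.        ]), array([ -0.3, -21.7,   2.9]), array([ 0., -0.,  0.])) [-1.7  0.2  0.6]
scene 25 [(0, 13, 26, 65), (6, 23, 27, 66), (12, 16, 31, 59), (18, 17, 32, 63), (24, 9, 32, 43), (30, 13, 33, 74), (36, 28, 32, 73), (42, 26, 34, 71), (48, 24, 34, 62), (54, 17, 33, 57), (60, 12, 34, 51), (66, 6, 26, 41)]
4.6
top 25 [(0, 6, 55, 66), (6, 6, 54, 64), (12, 13, 36, 65), (18, 8, 40, 61), (24, 4, 35, 45), (30, 1, 73, 73), (36, 17, 35, 74), (42, 21, 34, 71), (48, 23, 34, 66), (54, 25, 34, 60), (60, 13, 35, 51), (66, 2, 38, 41)]
capsule 9 [-18.77831322   0.17744639  85.52190414] [-29.3116793   -1.57885383  84.19334926] [-8.16094204  3.22311901 87.95174767]
```

```bash
cat > fl.py <<'E'
from tgt import *
im,d=cams.capture("top"); P,U=cloud("top",d)
c,sn=np.cos(Q[2]),np.sin(Q[2]); S=(P-[Q[0],Q[1],0])@np.array([[c,-sn,0],[sn,c,0],[0,0,1]])+[20,0,-85]
m=(abs(abs(S[:,1]-2)-40)<12)&(S[:,0]>10)&(S[:,0]<95)&(S[:,2]>-60)&(S[:,2]<60)
a=np.arctan2(54-S[m,2],100-S[m,0]); print("flap rad",np.median(a)-np.radians(28),np.quantile(a,[.2,.8])-np.radians(28),m.sum())
E
python3 fl.py
```

```text
flap rad 0.21215144461214652 [0.19314841 0.23943753] 396
```

View pics/s_4.60.png

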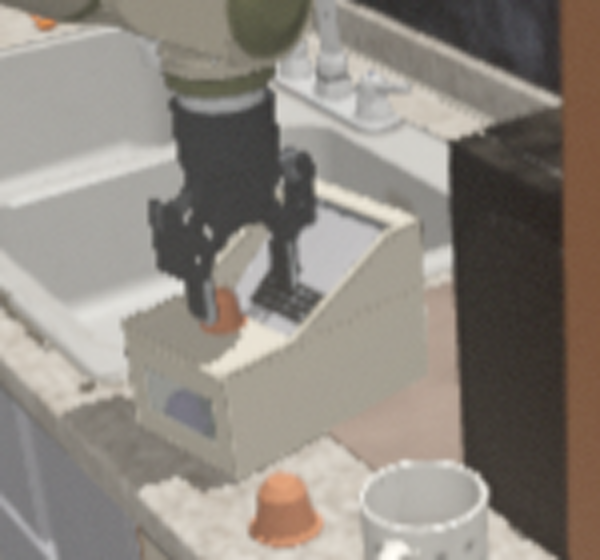

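To row units: 5 mm / 400 = 0.0125, 3 mm / 400 = 0.0075.

Call:
advance(motion=[{"xyz": [0,0,0.0075]},{"xyz": [0,0.0025,0.0125]},{"xyz": [0,0.005,0.0125]},{"xyz": [0,0.005,0.0125]},{"xyz": [0,0.005,0.0125]}])

```text
time_s: 5.2
eef_pos: [551.5, 270.7, 154.7]
ee_rot: [-0.0, 0.636, 0.771, -0.0]
force: [-2.0, -0.8, 2.0]
grip_width: 0.822
grip_force: 0.9
```

```bash
python3 fl.py; python3 fing.py | grep -v -- -75
```

```text
flap rad 0.2852862893386965 [0.26443396 0.31098944] 356
(array([528.48460039, 265.97585397, 157.        ]), array([ -0.3, -23.5,  -2.3]), array([-0.001,  0.   ,  0.   ])) [-2.3  0.2 -0.9]
scene 25 [(0, 12, 25, 66), (6, 20, 26, 67), (12, 20, 31, 65), (18, 11, 33, 57), (24, 13, 34, 72), (30, 20, 33, 74), (36, 29, 34, 72), (42, 29, 31, 68), (48, 21, 34, 59), (54, 15, 33, 54), (60, 16, 34, 49), (66, 4, 34, 38)]
5.3
top 25 [(0, 5, 54, 65), (6, 7, 54, 63), (12, 7, 39, 66), (18, 9, 37, 54), (24, 1, 35, 35), (30, 6, 35, 74), (36, 21, 34, 74), (42, 18, 34, 66), (48, 25, 34, 61), (54, 22, 35, 56), (60, 11, 34, 48), (66, 2, 37, 42)]
capsule 7 [-14.69640496  -0.51582871  86.63685557] [-24.86571864  -3.11805331  85.08020326] [-3.16274821  2.38248821 89.4952115 ]
```

Call:
advance(motion=[{"xyz": [0,0.0075,0]},{"xyz": [0,0.015,0]},{"xyz": [0,0.0225,0]},{"xyz": [0,0.03,0]},{"xyz": [0,0.0375,0]},{"xyz": [0,0.0425,0]},{"xyz": [0,0.0425,0]},{"xyz": [0,0.0425,0]}])

```text
time_s: 6.15
eef_pos: [568.3, 274.0, 154.8]
ee_rot: [-0.0, 0.636, 0.771, -0.0]
force: [-3.4, -1.1, 1.2]
grip_width: 0.816
grip_force: 1.5
```

```bash
python3 fl.py; python3 fing.py | grep -v -- -75
```

```text
flap rad 0.4834268944189788 [0.46707358 0.51074192] 248
(array([528.48460039, 265.97585397, 157.        ]), array([ -0.3, -40.6,  -2.1]), array([-0.,  0., -0.])) [-3.8 -0.9  1.3]
scene 25 [(0, 12, 25, 67), (6, 18, 28, 66), (12, 18, 30, 73), (18, 18, 32, 74), (24, 19, 32, 72), (30, 23, 33, 68), (36, 23, 33, 64), (42, 20, 34, 59), (48, 14, 32, 55), (54, 17, 33, 53), (60, 9, 32, 46), (66, 2, 38, 39)]
6.25
top 25 [(0, 4, 54, 63), (6, 3, 58, 64), (12, 13, 42, 74), (18, 12, 40, 74), (24, 8, 36, 72), (30, 9, 35, 67), (36, 12, 35, 63), (42, 16, 37, 58), (48, 17, 34, 55), (54, 14, 34, 51), (60, 6, 41, 46), (66, 2, 39, 42)]
capsule 14 [ 7.84025905  4.8075947  72.9835795 ] [-9.58669403 -1.00125349  3.27628951] [20.37234673 19.93185677 88.59267631]
```

To row units: 4 mm / 400 = 0.01, 2 mm / 400 = 0.005.

Call:
advance(motion=[{"xyz": [0,0.005,0]},{"xyz": [0,0.01,0]},{"xyz": [0,0.01,0]},{"xyz": [0,0.01,0]},{"xyz": [0,0.01,0]}])

```text
time_s: 6.8
eef_pos: [572.3, 274.7, 154.9]
ee_rot: [-0.0, 0.636, 0.771, -0.0]
force: [-3.2, -0.9, 0.2]
grip_width: 0.817
grip_force: 1.8
```

```bash
python3 fl.py; python3 fing.py | grep -v -- -75; mv pics/s_6.9*.png pics/now.png; ls pics
```

```text
flap rad 0.5497153279258837 [0.53403074 0.57365684] 221
(array([528.48460039, 265.97585397, 157.        ]), array([ -0.3, -44.6,  -2.1]), array([-0., -0., -0.])) [-3.9 -0.3  0.3]
scene 25 [(0, 8, 53, 67), (6, 20, 28, 64), (12, 19, 30, 74), (18, 18, 33, 71), (24, 18, 34, 71), (30, 20, 30, 65), (36, 22, 33, 60), (42, 19, 32, 57), (48, 15, 31, 56), (54, 13, 30, 46), (60, 8, 33, 43), (66, 2, 38, 40)]
6.9
top 25 [(0, 6, 55, 66), (6, 3, 58, 62), (12, 18, 42, 74), (18, 10, 40, 70), (24, 6, 39, 67), (30, 6, 35, 63), (36, 15, 38, 61), (42, 13, 35, 55), (48, 14, 34, 54), (54, 10, 35, 49), (60, 10, 34, 45)]
capsule 11 [ 8.38686885  2.48619837 77.15855985] [-5.58756756 -1.8008039   2.54652524] [21.70075458 20.64805075 88.56692661]
now.png
s1.png
s_3.10.png
s_3.70.png
s_4.60.png
s_5.30.png
s_6.25.png
scene0.png
top0.png
topc.png
```

```bash
python3 - <<'E'
from tgt import *
im,d=cams.capture("top"); a=cv2.resize(im[150:260,120:220,::-1],(400,440),interpolation=cv2.INTER_CUBIC); b=cv2.resize(cv2.imread("pics/now.png"),(400,440)); cv2.imwrite("pics/both.png",np.hstack([a,b]))
E
```

```text
(no output)
```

View pics/both.png

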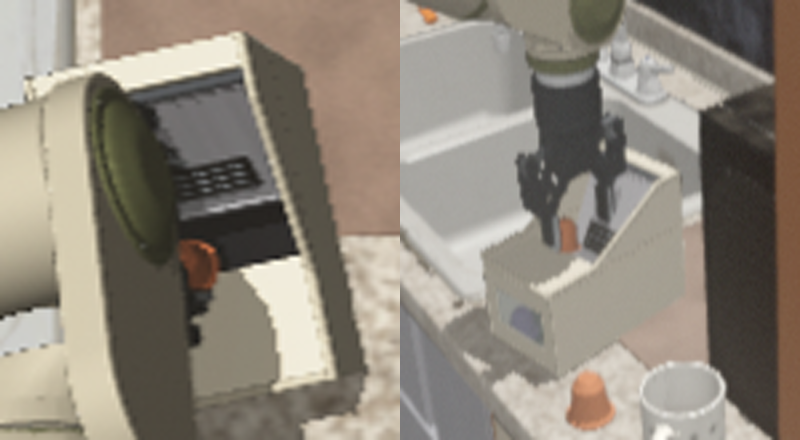

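To row units: -8 mm / 400 = -0.02, -6 mm / 400 = -0.015.

Call:
advance(motion=[{"xyz": [0,0,-0.005]},{"xyz": [0,0,-0.01]},{"xyz": [0,0,-0.015]},{"xyz": [0,0,-0.02]},{"xyz": [0,0,-0.02]},{"xyz": [0,0,-0.02]}])

```text
time_s: 7.6
eef_pos: [572.6, 274.8, 163.3]
ee_rot: [0.0, 0.636, 0.771, 0.001]
force: [-2.7, -0.5, 1.4]
grip_width: 0.819
grip_force: 1.7
```

```bash
python3 fl.py; python3 fing.py | grep caps; python3 - <<'E'
from tgt import *
im,d=cams.capture("top"); a=cv2.resize(im[150:260,120:220,::-1],(400,440),interpolation=cv2.INTER_CUBIC); im,d=cams.capture("scene"); b=cv2.resize(im[140:220,170:250,::-1],(400,440),interpolation=cv2.INTER_CUBIC); cv2.imwrite("pics/both2.png",np.hstack([a,b]))
E
```

```text
flap rad 0.45471757870974217 [0.4385485  0.47799392] 265
capsule 45 [20.77011589  8.8033337  31.90040753] [13.09429112 -2.85740836 22.15655363] [29.82148891 19.18478782 41.35471721]
```

View pics/both2.png

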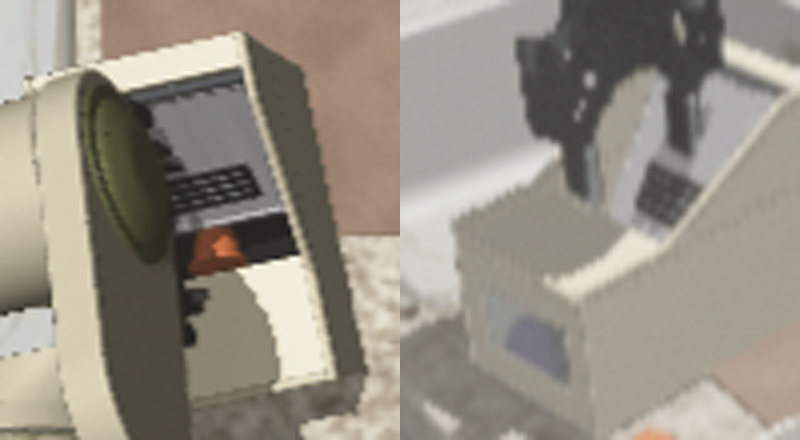

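The capsule has dropped inside: it shows at (218,255) in the left picture, about 53 mm below the sill, with the flap open about 0.45 rad. Next I'll draw the fingers out.

To row units: -120 mm / 400 = -0.3, -100 mm / 400 = -0.25.

Call:
advance(motion=[{"xyz": [0,-0.015,-0.0075]},{"xyz": [0,-0.035,-0.02]},{"xyz": [0,-0.055,-0.035]},{"xyz": [0,-0.075,-0.055]},{"xyz": [0,-0.095,-0.085]},{"xyz": [0,-0.105,-0.15]},{"xyz": [0,-0.105,-0.25]},{"xyz": [0,-0.105,-0.3]}])

```text
time_s: 8.65
eef_pos: [530.9, 266.9, 287.2]
ee_rot: [0.001, 0.636, 0.771, 0.002]
force: [-0.0, -0.0, -0.4]
grip_width: 0.821
grip_force: 0.0
```

Call:
advance(motion=[{"xyz": [0.1125,-0.075,0]},{"xyz": [0.225,-0.15,0]},{"xyz": [0.325,-0.15,0]},{"xyz": [0.325,-0.15,0]},{"xyz": [0.325,-0.15,0]},{"xyz": [0.325,-0.15,0]}])

```text
time_s: 9.25
eef_pos: [447.7, 382.2, 283.3]
ee_rot: [0.0, 0.637, 0.771, 0.0]
force: [0.6, -0.3, -0.4]
grip_width: 0.818
grip_force: 0.0
```

```bash
python3 fl.py; python3 - <<'E'
from tgt import *
im,d=cams.capture("top"); a=cv2.resize(im[150:260,120:220,::-1],(400,440),interpolation=cv2.INTER_CUBIC); im,d=cams.capture("scene"); b=cv2.resize(im[100:260,150:310,::-1],(400,440),interpolation=cv2.INTER_CUBIC); cv2.imwrite("pics/both3.png",np.hstack([a,b]))
E
```

```text
flap rad 0.01311632021832232 [-0.01038008  0.03921416] 837
```

View pics/both3.png

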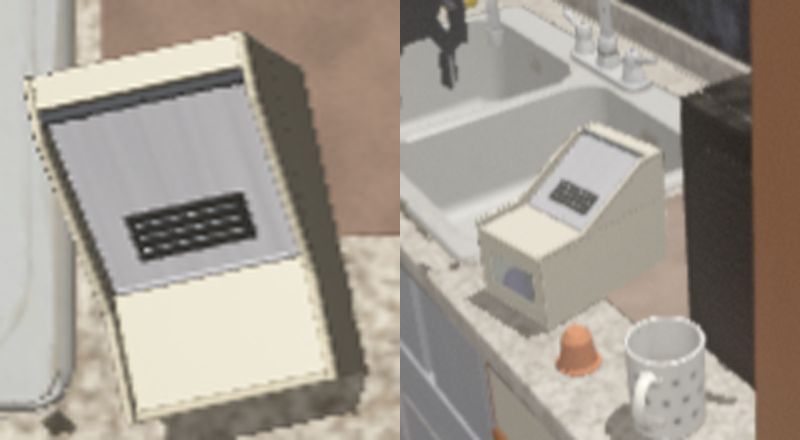

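The flap is shut, the shelf is empty, the gripper is clear and the mug hasn't moved. I'm handing the job in.

Call:
advance(motion=[{},{},{}], quiet=true)

```text
ok
```

```bash
python3 -c "
from rig import order; print(order.finish_job())"
```

```text
the job is handed in; nothing more can be done
None
```

The smaller copper capsule was pushed through the held-open flap and dropped inside the caddy. The flap then sprang shut, the arm kept well clear of the mug, teaspoon and jam jar, and I handed the job in at about 10 s; the hand-in returned no verdict.

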